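# Slide the writing pad home under the holder's crossbar

### The arm

A 6-joint arm with a two-finger parallel gripper is mounted at the origin on a cart in front of the work surface, level with it; the furniture and walls round the work are solid. World frame = base frame: x ahead of the robot, y to its left, z up, the work surface at z = 0. Lengths are in m, angles in rad, forces in N, time in s.
With the tool pointing down it reaches from about 0.375 to 0.975 m from the base axis. Payload 3.8 kg.
Tool frame: the origin (TCP) lies midway between the tips of the shut fingers; the grasp point (between the pads) lies 19 mm behind it; z points along the fingers, y is the line along which they close (so a half turn about z gives the same grasp; the last joint's range is limited). The gripper opens to 85 mm and grips with 20 to 120 N. Pads are 22 mm wide; open, the fingers measure 114 mm over their backs; the gripper's body (76 mm by 85 mm) begins 54 mm behind the grasp point. The pads swing forward as they close: fully open they stand 13 mm farther back than shut.
Start: joints at [1.262, 0.264, 1.604, -0, 1.274, -0.037], TCP at [0.181, 0.65, 0.231] pointing down, gripper open.
Joint ranges: [-2.63, 2.63], [-0.94, 2.18], [0.31, 2.57], [-1.31, 4.45], [0, 2.66], [-2.55, 2.55]. Speed limits (rad/s): [2.57, 2.57, 3.14, 3.14, 3.14, 3.14].

### API

Orientations are given as a rotation vector (axis times angle).
In Python, from workcell import bot gives the robot as it stands.
- The arm moves only by the tool servo_tool, never from a script. Its argument "series" is a list of rows, each a list of 7 numbers: the shift along the world's x, y, z in units of 0.15 m (1.0 is 0.15 m), then the turn, a rotation vector about the world's x, y, z in units of 180 degrees (1.0 is 180 degrees), then the closure, from 0 (fully open) to 1 (shut). A call has 1 to 20 rows; each row is the pose to reach, as a shift and turn from the pose commanded when the call began, turning the shorter way round; what a row does not reach only later rows make up. A row lasts 1/10 s, in which the tool goes at most 50 mm and 8.59 degrees, less where a joint would pass 70% of its speed; a pose out of reach is approached as far as the arm can. A call with a number of a shift or a turn outside -1 to 1 is refused whole. A call with a gripper value outside its range is refused whole. The fingers move at their own pace and stop on an object; "newtons" is the grip in N (left out, the last holds). Time passes only in rows, so rows that repeat a pose let the fingers close. It gives the time, the measured TCP pose, the force, the opening and the grip force at its end, in the units of the state.
- bot.read_state(): the state, without advancing time (a new reading comes with each control period).
- bot.read_camera(name): name is "side" or "top"; returns the picture (480x640x3 uint8, red, green, blue); there is no depth.
- bot.camera_info(name): a dict with "vertical_fov" (degrees; the focal length in pixels is half the picture's height over the tangent of half this angle, whatever the lens; pixels are square), "cx", "cy" (the principal point, pixels), "R" (3x3) and "t" (3): a world point X has camera coordinates R X + t. Camera axes: x right, y down, z forward; pixel columns grow to the right and rows downward; lengths in m; the calibration is good to about 2 mm. A picture is of the moment at which its call begins. camera_info takes no time and is no camera call.
- bot.finish_job(): hands the job in; it is judged then, once.
Trained networks look in the newest picture that a camera, given by its name, has taken for a name from the list of things; names that differ only in an ending like _2 or _b are one class to them, and where a whole thing is asked for, a point or a joint stands for the part that bears it (a point fixed in the world has none). Each returns a list of dicts, best first, with "score" (0 to 1); they miss things now and then, are a little off and sometimes report something else, mostly with a low value. They report only what shows in the picture. A call takes as long as a camera call.
- bot.recognise(target, camera): "box" ([left, top, right, bottom] as shares, 0 to 1, of the picture: columns of its width, rows of its height, round what is visible of it).
- bot.trace(target, camera): "mask" (480x640 bool, what is visible of it) and "box" ([left, top, right, bottom] as shares, 0 to 1, of the picture: columns of its width, rows of its height, round what is visible of it).
- bot.mark_of(target, camera): "at" ([row, column] as shares, 0 to 1, of the picture: columns of its width, rows of its height: a listed point, or the origin of a listed thing).
The state is a dict: "time": time; "q": joint angles; "joint_vel": joint speeds; "joint_torque": joint torques, N m; "tool_pos": TCP position; "tcp_rot": TCP orientation; "wrist_force": force on the tool from outside, world axes, zero at the start; "torque": the same for the moment, N m; "width": opening from 0.0 (shut) to 1.0 (fully open); "grip_force": force on a finger pad.
Only numpy, scipy, OpenCV 4.12 (cv2) and the standard library are available. Lean on these libraries where they do the work, as an engineer would, in place of code of your own. Each camera call takes 0.05 s, during which the arm holds its last target. There are 200 camera calls.

### The job

Slide the yellow writing pad flat along the worktop into the pad holder, in through the flared mouth and under the crossbar, until the whole pad has passed the bar and its leading short edge rests against the end stop. The pad is too wide to grasp: press down on its top to drag it, and press it anew on the other side of the bar. Leave the two jars and the cup where they stand.

Things in the scene. Friction and masses are not known exactly. Their poses are not given: they have to be found in the camera images.
- pad: the yellow ruled writing pad, a stiff flat block 210 mm long, 150 mm wide and 6 mm thick, about 0.12 kg, loose, lying flat on the worktop. Origin at the centre of its underside; x along its length, y along its width, z up. Either short edge may go in first. Its smooth backing slides easily on the worktop (friction about 0.12); fingertips pressed on its top with 5 to 20 N drag it along; pressed near one end and moved sideways, they swing it round.
- holder: the pad holder, a low metal frame fixed to the worktop, without a floor (the pad slides on the worktop), open above but for its crossbar. Origin on the worktop where the seated pad's centre belongs; z up, y from the end stop out through the mouth: the pad goes in towards -y, its length along y. Two side rails 14 mm high, inner faces at x = -79 and +79 mm, from y = -117 to +150 mm.
- mouth (a point): middle of the holder's mouth on the worktop, at y = +150 mm in the holder's frame, same axes. From here two wings 14 mm high flare outwards beyond the rails, to y = +186 mm, where they are about 188 mm apart inside.
- crossbar (a point): centre of the holder's dark steel crossbar, at y = +129 mm and 20 mm above the worktop, same axes. The bar spans the full width, is 18 mm deep along y (120 to 138 mm); underside 15 mm, top 25 mm above the worktop; bolt heads at its ends rise to 29 mm. The pad passes beneath it, fingers do not.
- end_stop (a point): middle of the inner face of the holder's end stop, a cross rail 14 mm high, at y = -105 mm in the holder's frame, same axes. The pad's leading short edge must rest against this face.
- jar_a: bystander: white reagent jar with a white screw cap, 66 mm in diameter, 125 mm tall, standing behind the work; origin at the centre of its underside
- jar_b: bystander: white reagent jar with a white screw cap, 68 mm in diameter, 137 mm tall, standing behind the work; origin at the centre of its underside
- tint_cup: bystander: translucent tumbler with a clip on its rim, 75 mm wide, 116 mm tall, standing behind the work; origin at the centre of its underside

How it is judged:
On the way:
1. the pad's leading edge has come in under the crossbar and out on its inner side, the pad lined up with the holder (y of pad in the frame of holder between 0.05 and 0.215 m and angle between the x axis of pad and the y axis of holder, either way round below 0.12 rad and height (world z) of pad below 0.008 m), for 0.1 s.
At the end, for the whole second after the job is handed in: The pad lies flat and still between the side rails, wholly past the crossbar, its leading edge within 6 mm of the end stop, and nothing touches it (y of pad in the frame of holder between -0.006 and 0.006 m and x of pad in the frame of holder between -0.008 and 0.008 m and angle between the x axis of pad and the y axis of holder, either way round below 0.07 rad and angle between pad's own z axis and vertical below 0.04 rad and height (world z) of pad below 0.004 m and linear speed of pad below 0.01 m/s).
It fails at once if the pad is stood up or turned over (angle between pad's own z axis and vertical above 0.4 rad).
It fails at once if a bystander (jar or cup) is moved by more than 30 mm (distance of any of jar_a, jar_b, tint_cup from where it was at the start of the episode above 0.03 m).
It also fails if it takes over 72 s, if anything falls off the work surface, if the arm or the gripper's body presses on something with over 40 N, if the wrist force passes 120 N, or if a joint passes its speed limit or range.

## Working session

There is one attempt and no reset: what is moved stays moved. The work goes in short steps, Python scripts to look and compute and a tool call to move; the robot and the scene stay as the last step left them, time stands still between calls to the robot, and variables do not carry over. Pictures are saved under pics/ and viewed, at most 10 in all, crops included, and the job is handed in when it is done.

Besides the shell and the picture viewer there is one more tool, called after "Call:" by a JSON object that holds its "method" and its "body", one argument or row to a line. servo_tool: Moves the arm, as the interface text tells. Shifts and turns lie within -1 to 1; 1 stands for 0.15 m of shift or 180 degrees of turn. Its arguments: {"type":"object","properties":{"series":{"type":"array","items":{"type":"array","items":{"type":"number"}}},"newtons":{"type":"number"}},"required":["series"]}

```bash
mkdir -p pics; cat > h.py <<'E'
import numpy as np, cv2
from workcell import bot
def K(c):
    i=bot.camera_info(c); f=240/np.tan(np.radians(i["vertical_fov"])/2)
    return f,i["cx"],i["cy"],np.array(i["R"]),np.array(i["t"])
def ray(c,u,v,z=0):
    f,cx,cy,R,t=K(c); d=R.T@np.array([(u-cx)/f,(v-cy)/f,1]); o=-R.T@t
    return o+d*(z-o[2])/d[2]
def proj(c,X):
    f,cx,cy,R,t=K(c); p=R@np.array(X)+t; return f*p[:2]/p[2]+[cx,cy]
def snap(c,n):
    im=bot.read_camera(c); cv2.imwrite(f"pics/{n}.png",im[:,:,::-1]); return im
def pad(c="top",z=.006):
    m=bot.trace("pad",c)
    if not m: return None
    m=m[0]; cs,_=cv2.findContours(m["mask"].astype(np.uint8),cv2.RETR_EXTERNAL,cv2.CHAIN_APPROX_NONE)
    k=max(cs,key=cv2.contourArea)[:,0]
    P=np.array([ray(c,u,v,z)[:2] for u,v in k])
    (x,y),(w,h),a=cv2.minAreaRect((P*1000).astype(np.float32))
    if w<h: a+=90;w,h=h,w
    return m["score"],x,y,w,h,a
E
python3 - <<'E'
from h import *
np.set_printoptions(precision=3,suppress=True)
for c in("top","side"):
    snap(c,c+"0"); print(c,bot.camera_info(c))
    print("pad",pad(c))
    for n,z in(("pad",0),("holder",0),("mouth",0),("crossbar",.02),("end_stop",0),("jar_a",0),("tint_cup",0)):
        for m in bot.mark_of(n,c)[:2]:
            v,u=m["at"][0]*480,m["at"][1]*640; print(n,m["score"],u,v,ray(c,u,v,z))
print(bot.read_state())
E
```

```text
top {'vertical_fov': 44.15838652728721, 'cx': 322.580313537914, 'cy': 243.8965705073181, 'R': array([[-0.002, -1.   , -0.028],
       [-0.991,  0.006, -0.13 ],
       [ 0.13 ,  0.027, -0.991]]), 't': array([-0.047,  0.611,  1.132])}
pad (0.88, 465.1288757324219, 190.02880859375, 213.0941619873047, 151.4158477783203, 97.97060871124268)
pad 0.96 203.584 317.808 [0.467 0.193 0.   ]
mouth 0.86 333.37600000000003 270.096 [ 0.562 -0.07   0.   ]
crossbar 0.73 347.328 267.408 [ 0.566 -0.098  0.02 ]
end_stop 0.72 461.184 264.816 [ 0.572 -0.329  0.   ]
jar_a 0.7 245.184 173.712 [0.765 0.113 0.   ]
jar_a 0.69 390.91200000000003 175.68 [ 0.758 -0.19   0.   ]
tint_cup 0.83 303.616 171.12 [ 0.769 -0.009  0.   ]
tint_cup 0.53 463.10400000000004 265.392 [ 0.571 -0.333  0.   ]
side {'vertical_fov': 45.18315967539229, 'cx': 325.3038774623709, 'cy': 243.10992292139005, 'R': array([[ 0.921, -0.388,  0.021],
       [-0.182, -0.478, -0.859],
       [ 0.344,  0.788, -0.511]]), 't': array([-0.613,  0.132,  1.182])}
pad (0.95, 462.0207824707031, 184.17678833007812, 220.72381591796875, 152.2122039794922, 97.9354796409607)
pad 0.64 223.424 226.32 [0.46  0.191 0.   ]
mouth 0.69 298.688 273.984 [ 0.564 -0.086  0.   ]
crossbar 0.9 303.872 270.81600000000003 [ 0.569 -0.106  0.02 ]
end_stop 0.65 346.432 338.4 [ 0.572 -0.329  0.   ]
jar_a 0.73 345.6 218.784 [0.774 0.116 0.   ]
jar_a 0.61 395.392 283.824 [ 0.751 -0.2    0.   ]
tint_cup 0.77 364.928 239.184 [0.774 0.001 0.   ]
{'time': 0.9, 'q': array([ 1.262,  0.264,  1.604, -0.   ,  1.274, -0.037]), 'joint_vel': array([ 0.001,  0.   ,  0.   , -0.001,  0.002,  0.001]), 'joint_torque': array([ -0.001, -51.505, -36.773,  -0.   ,   0.001,   0.   ]), 'tool_pos': array([0.181, 0.65 , 0.231]), 'tcp_rot': array([0.426, 3.113, 0.   ]), 'wrist_force': array([-0.392,  0.086,  0.296]), 'torque': array([0.039, 0.025, 0.023]), 'grip_force': 0.0, 'width': 1.0001548896360632}
```

View pics/top0.png

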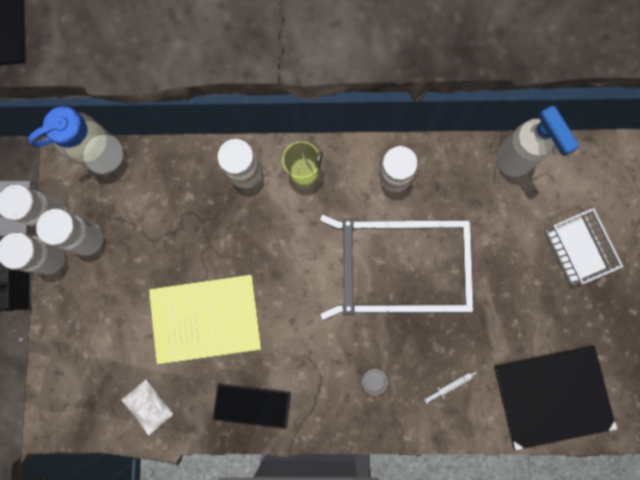

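View pics/side0.png

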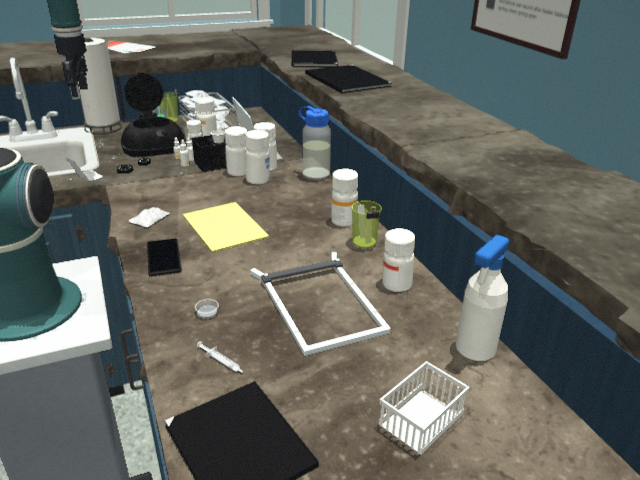

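The top view shows the pad at about (205, 319), tilted about 8°. The holder's bar is at column 348, its stop at column 467, and its rails at rows 224 and 309. The side view agrees, and the path between the pad and the holder is clear. Next I'll fit the holder pose.

```bash
python3 - <<'E'
from h import *
from scipy.optimize import minimize
ims={c:cv2.imread(f"pics/{c}0.png") for c in("top","side")}
D={}
for c,im in ims.items():
    w=((im.min(2)>170)).astype(np.uint8)
    D[c]=cv2.GaussianBlur(w.astype(np.float32),(0,0),1.0)
    D[c]=(w,)
# rail/stop centre-lines on top surface (z=14mm), inner/outer sample strips
pts=[];sgn=[]
for s in(-1,1):
    for y in np.arange(-.10,.11,.005):
        for o,g in((.085,1),(.066,-1),(.104,-1)): pts.append((s*o,y));sgn.append(g)
for x in np.arange(-.07,.071,.005):
    for o,g in((-.111,1),(-.092,-1),(-.130,-1)): pts.append((x,o));sgn.append(g)
pts=np.array(pts);sgn=np.array(sgn)
def cost(p,cs):
    c,s=np.cos(p[2]),np.sin(p[2]); W=pts@np.array([[c,s],[-s,c]])+p[:2]; e=0
    for cam in cs:
        f,cx,cy,R,t=K(cam); X=np.c_[W,np.full(len(W),.014)]@R.T+t
        m=(f*X[:,:2]/X[:,2:]+[cx,cy]).astype(np.float32)
        g=cv2.GaussianBlur(ims[cam].min(2).astype(np.float32),(0,0),1.5)
        e-=(sgn*cv2.remap(g,m[:,:1],m[:,1:],cv2.INTER_LINEAR)[:,0]).mean()
    return e
for cs in(["top"],["side"],["top","side"]):
    b=min((minimize(cost,[x,-.225,a],args=(cs,),method="Nelder-Mead",options=dict(initial_simplex=[[x,-.225,a],[x+.01,-.225,a],[x,-.215,a],[x,-.225,a+.05]])) for x in(.565,.575) for a in(-.03,.03)),key=lambda r:r.fun)
    print(cs,b.x,b.fun)
E
```

```text
['top'] [ 0.56946416 -0.22801644  0.00136186] -15.895258698139923
['side'] [ 0.56624214 -0.23193857 -0.00157516] -14.541888324208667
['top', 'side'] [ 5.67744360e-01 -2.29977584e-01 -5.09990312e-04] -27.415436567458432
```

Call:
{"method": "servo_tool", "body": {
  "series": [
    [1,-1,-0.4,0,0,0,1],
    [1,-1,-0.4,0,0,0,1],
    [1,-1,-0.4,0,0,0,1],
    [1,-1,-0.4,0,0,0,1],
    [1,-1,-0.4,0,0,0,1],
    [1,-1,-0.4,0,0,0,1]
  ]
}}

```text
time: 1.5
tool_pos: [0.3327, 0.4973, 0.1699]
tcp_rot: [-0.432, -3.111, 0.004]
wrist_force: [-0.2, 0.2, -0.3]
width: 0.006
grip_force: 0.0
```

```bash
python3 - <<'E'
from h import *
g=cv2.imread("pics/top0.png").min(2).astype(float)
def cen(a,lo):  # subpixel centroid of the bright strip
    w=np.clip(a-130,0,None); return lo+(w*np.arange(len(w))).sum()/w.sum()
L={}
for n,lo,hi in(("far",217,232),("near",302,317)):
    L[n]=np.array([ray("top",u,cen(g[lo:hi,u],lo),.013)[:2] for u in range(366,456,3)])
L["stop"]=np.array([ray("top",cen(g[v,457:480],457),v,.013)[:2] for v in range(238,298,3)])
for n,P in L.items():
    k=0 if n=="stop" else 1
    p=np.polyfit(P[:,k],P[:,1-k],1); print(n,p,P.mean(0),np.std(P[:,1-k]-np.polyval(p,P[:,k])))
im=cv2.imread("pics/top0.png")[180:350,290:510]; cv2.imwrite("pics/crop.png",cv2.resize(im,None,fx=3,fy=3))
E
```

```text
far [-0.00152686  0.65413837] [ 0.65448171 -0.22486887] 0.00012961543317346397
near [-0.00066924  0.48431967] [ 0.48446774 -0.22125399] 4.565619548816793e-05
stop [-2.36918029e-04 -3.39059443e-01] [ 0.56725447 -0.33919384] 6.341082869789621e-05
```

View pics/crop.png

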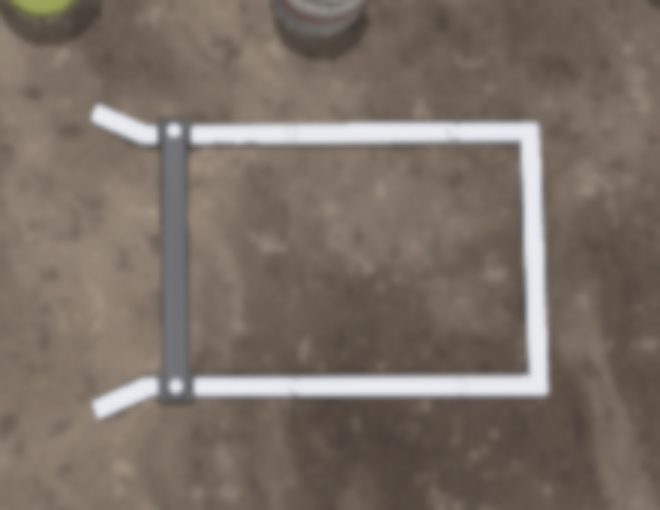

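Call:
{"method": "servo_tool", "body": {
  "series": [
    [0.87,-1,-0.6,0,0,0,1],
    [0.87,-1,-0.6,0,0,0,1],
    [0.87,-1,-0.6,0,0,0,1],
    [0.87,-1,-0.6,0,0,0,1],
    [0.87,-1,-0.6,0,0,0,1],
    [0.87,-1,-0.6,0,0,0,1]
  ]
}}

```text
time: 2.1
tool_pos: [0.4621, 0.3489, 0.0802]
tcp_rot: [-0.43, -3.11, 0.002]
wrist_force: [-0.7, 0.8, -0.6]
width: -0.0
grip_force: 0.0
```

Call:
{"method": "servo_tool", "body": {
  "series": [
    [0.02,-0.5,0,0,0,0.045,1],
    [0.02,-0.99,0,0,0,0.09,1],
    [0.02,-0.99,-0.2,0,0,0.133,1],
    [0.02,-0.99,-0.44,0,0,0.133,1],
    [0.02,-0.99,-0.47,0,0,0.133,1],
    [0.02,-0.99,-0.48,0,0,0.133,1],
    [0.02,-0.99,-0.49,0,0,0.133,1],
    [0.02,-0.99,-0.49,0,0,0.133,1]
  ]
}}

```text
time: 2.9
tool_pos: [0.4663, 0.2037, 0.0096]
tcp_rot: [-0.232, 3.13, 0.002]
wrist_force: [0.0, 0.3, 0.2]
width: 0.0
grip_force: 0.0
```

Call:
{"method": "servo_tool", "body": {
  "series": [
    [0,0,-0.01,0,0,0,1],
    [0,0,-0.01,0,0,0,1],
    [0,0,-0.015,0,0,0,1],
    [0,0,-0.015,0,0,0,1]
  ]
}}

```text
time: 3.3
tool_pos: [0.4652, 0.2021, 0.0061]
tcp_rot: [-0.229, 3.132, 0.001]
wrist_force: [-0.7, 0.6, 2.7]
width: 0.001
grip_force: 1.6
```

Call:
{"method": "servo_tool", "body": {
  "series": [
    [0,0,-0.01,0,0,0,1],
    [0,0,-0.02,0,0,0,1],
    [0,0,-0.02,0,0,0,1]
  ]
}}

```text
time: 3.6
tool_pos: [0.4666, 0.2025, 0.006]
tcp_rot: [-0.229, 3.131, 0.002]
wrist_force: [-6.7, -1.2, 23.5]
width: -0.002
grip_force: 11.8
```

Call:
{"method": "servo_tool", "body": {
  "series": [
    [0.03,0,0.005,0,0,0,1],
    [0.1,0,0.005,0,0,-0.005,1],
    [0.2,0,0.005,0,0,-0.012,1],
    [0.3,0,0.005,0,0,-0.019,1],
    [0.4,0,0.005,0,0,-0.026,1],
    [0.5,0,0.005,0,0,-0.033,1],
    [0.6,0,0.005,0,0,-0.04,1],
    [0.66,0,0.005,0,0,-0.044,1],
    [0.69,0,0.005,0,0,-0.044,1],
    [0.69,0,0.005,0,0,-0.044,1],
    [0.69,0,0.005,0,0,-0.044,1]
  ]
}}

```text
time: 4.7
tool_pos: [0.5712, 0.2023, 0.006]
tcp_rot: [-0.012, 3.136, 0.002]
wrist_force: [0.9, -0.3, 11.6]
width: 0.004
grip_force: 5.5
```

```bash
python3 - <<'E'
from h import *
snap("top","a1"); print(pad()); bot.read_camera("side"); print(pad("side"))
E
```

```text
(0.9, 569.6143798828125, 158.51785278320312, 147.3230438232422, 145.56704711914062, 179.6280746459961)
(0.89, 566.7722778320312, 184.5294189453125, 218.02053833007812, 151.2720184326172, 89.35693359375)
```

View pics/a1.png

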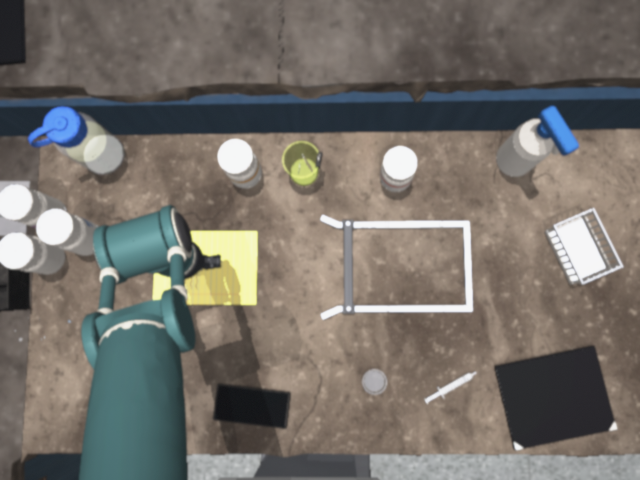

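The pad is lined up at (0.5696, 0.189), at right angles to the bar. Now I'll drag it in.

Call:
{"method": "servo_tool", "body": {
  "series": [
    [0,-0.03,0,0,0,0,1],
    [0,-0.1,0,0,0,0,1],
    [0,-0.2,0,0,0,0,1],
    [0,-0.3,0,0,0,0,1],
    [0,-0.4,0,0,0,0,1],
    [0,-0.5,0,0,0,0,1],
    [0,-0.6,0,0,0,0,1],
    [0,-0.7,0,0,0,0,1],
    [0,-0.8,0,0,0,0,1],
    [0,-0.86,0,0,0,0,1],
    [0,-0.88,0,0,0,0,1],
    [0,-0.88,0,0,0,0,1]
  ]
}}

```text
time: 6.1
tool_pos: [0.5713, 0.0694, 0.006]
tcp_rot: [-0.011, 3.136, 0.001]
wrist_force: [-0.5, -1.3, 11.3]
width: -0.002
grip_force: 5.6
```

```bash
python3 - <<'E'
from h import *
snap("top","a2"); print(pad()); bot.read_camera("side"); print(pad("side"))
E
```

```text
(0.95, 569.9662475585938, 2.3015785217285156, 152.86849975585938, 99.20750427246094, 179.62255096435547)
(0.73, 563.84033203125, 51.758087158203125, 218.19850158691406, 155.8050994873047, 88.53101348876953)
```

View pics/a2.png

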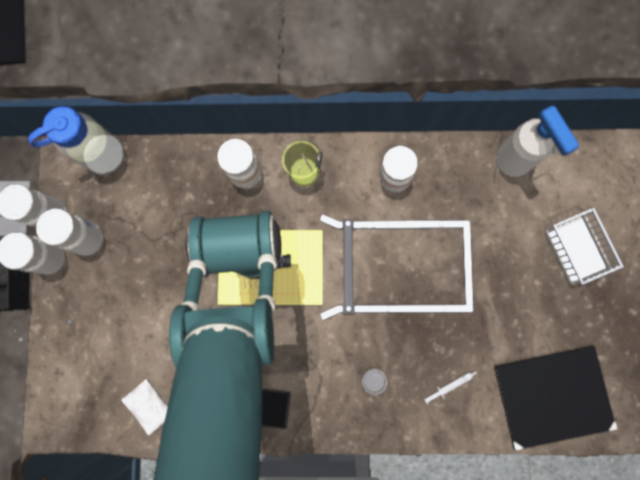

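The pad's leading edge is just outside the mouth at column 322. Its rows, 230 to 305, sit between the rails, so I'll continue.

Call:
{"method": "servo_tool", "body": {
  "series": [
    [0,-0.03,0,0,0,0,1],
    [0,-0.1,0,0,0,0,1],
    [0,-0.2,0,0,0,0,1],
    [0,-0.3,0,0,0,0,1],
    [0,-0.4,0,0,0,0,1],
    [0,-0.5,0,0,0,0,1],
    [0,-0.6,0,0,0,0,1],
    [0,-0.7,0,0,0,0,1],
    [0,-0.8,0,0,0,0,1],
    [0,-0.86,0,0,0,0,1],
    [0,-0.88,0,0,0,0,1],
    [0,-0.88,0,0,0,0,1]
  ]
}}

```text
time: 7.5
tool_pos: [0.5712, -0.0633, 0.0061]
tcp_rot: [-0.011, 3.136, -0.001]
wrist_force: [0.4, -0.5, 11.5]
width: 0.0
grip_force: 5.7
```

```bash
python3 - <<'E'
from h import *
snap("top","a3"); print(pad()); bot.read_camera("side"); print(pad("side"))
E
```

```text
(0.58, 532.7952880859375, -31.052536010742188, 116.97174072265625, 74.79899597167969, 89.61589050292969)
(0.59, 566.2391357421875, -141.7293701171875, 152.2787628173828, 94.6863784790039, 179.5646209716797)
```

View pics/a3.png

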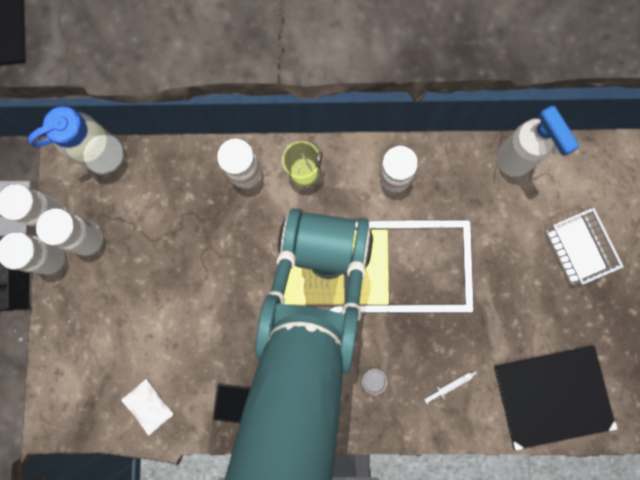

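The pad has gone under the bar, with its leading edge at column 388 (y about -0.18). Next I'll lift, cross the bar and press again inside.

Call:
{"method": "servo_tool", "body": {
  "series": [
    [0,0,0.1,0,0,0,1],
    [0,0,0.3,0,0,0,1],
    [0,0,0.43,0,0,0,1],
    [0,0,0.43,0,0,0,1],
    [0,-0.2,0.43,0,0,0,1],
    [0,-0.4,0.43,0,0,0,1],
    [0,-0.56,0.43,0,0,0,1],
    [0,-0.56,0.43,0,0,0,1],
    [0,-0.56,0.43,0,0,0,1],
    [0,-0.56,0.25,0,0,0,1],
    [0,-0.56,0.1,0,0,0,1],
    [0,-0.56,0.05,0,0,0,1],
    [0,-0.56,0.03,0,0,0,1],
    [0,-0.56,0.015,0,0,0,1],
    [0,-0.56,0.005,0,0,0,1],
    [0,-0.56,0,0,0,0,1],
    [0,-0.56,0,0,0,0,1]
  ]
}}

```text
time: 9.4
tool_pos: [0.5703, -0.1464, 0.0061]
tcp_rot: [-0.013, 3.138, -0.001]
wrist_force: [-1.9, 0.3, 7.3]
width: -0.006
grip_force: 3.3
```

```bash
python3 - <<'E'
from h import *
snap("top","a4"); print(pad()); snap("side","s4"); print(pad("side"))
E
```

```text
(0.72, 569.8541870117188, -22.326889038085938, 148.63092041015625, 106.38741302490234, 179.6253204345703)
(0.68, 567.3615112304688, -143.0159149169922, 153.98712158203125, 96.43338012695312, 179.53064727783203)
```

View pics/s4.png

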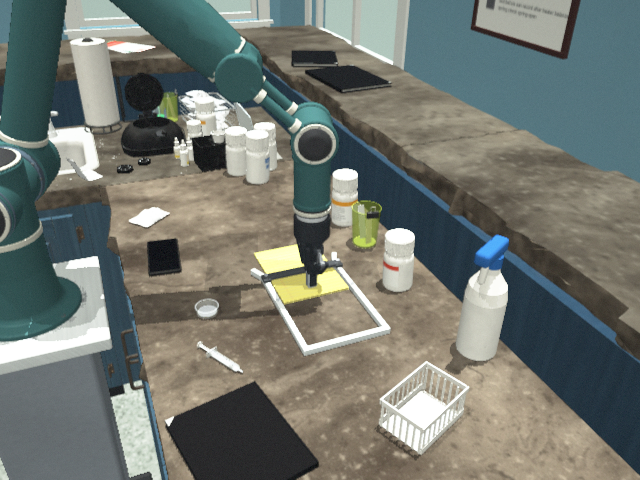

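The finger is pressing on the pad inside the bar, at about (312, 283). Now I'll drag to the stop.

Call:
{"method": "servo_tool", "body": {
  "series": [
    [0,-0.03,-0.003,0,0,0,1],
    [0,-0.1,-0.003,0,0,0,1],
    [0,-0.2,-0.003,0,0,0,1],
    [0,-0.3,-0.003,0,0,0,1],
    [0,-0.4,-0.003,0,0,0,1],
    [0,-0.5,-0.003,0,0,0,1],
    [0,-0.6,-0.003,0,0,0,1],
    [0,-0.7,-0.003,0,0,0,1],
    [0,-0.8,-0.003,0,0,0,1],
    [0,-0.86,-0.003,0,0,0,1],
    [0,-0.92,-0.003,0,0,0,1],
    [0,-0.94,-0.003,0,0,0,1],
    [0,-0.94,-0.003,0,0,0,1]
  ]
}}

```text
time: 10.9
tool_pos: [0.5709, -0.289, 0.0061]
tcp_rot: [-0.012, 3.136, -0.005]
wrist_force: [0.1, -0.9, 5.9]
width: -0.001
grip_force: 3.0
```

```bash
python3 - <<'E'
from h import *
snap("top","a5"); print(pad()); snap("side","s5"); print(pad("side"))
E
```

```text
(0.6, 771.5697631835938, -203.83474731445312, 96.44683837890625, 69.72357940673828, 160.84532165527344)
(0.71, 567.540771484375, -221.52818298339844, 213.93389892578125, 153.28273010253906, 90.33973115682602)
```

View pics/a5.png

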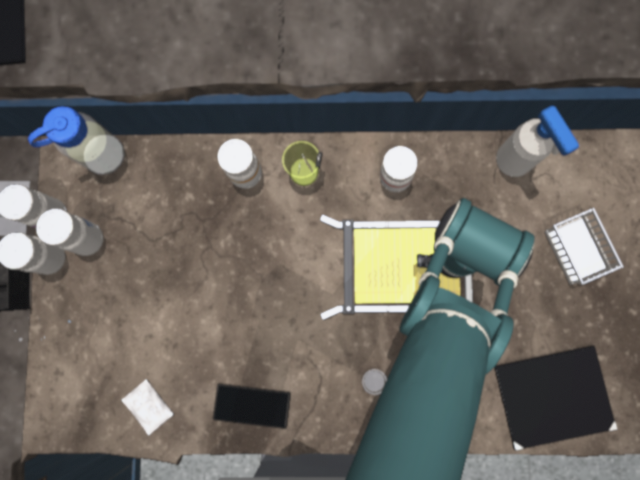

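The trailing edge is just past the bar, with about 10 mm left. I'll creep forward until it meets the stop.

Call:
{"method": "servo_tool", "body": {
  "series": [
    [0,-0.01,-0.005,0,0,0,1],
    [0,-0.03,-0.005,0,0,0,1],
    [0,-0.05,-0.005,0,0,0,1],
    [0,-0.07,-0.005,0,0,0,1],
    [0,-0.08,-0.005,0,0,0,1],
    [0,-0.09,-0.005,0,0,0,1],
    [0,-0.1,-0.005,0,0,0,1],
    [0,-0.1,-0.005,0,0,0,1]
  ]
}}

```text
time: 11.9
tool_pos: [0.5714, -0.3, 0.0061]
tcp_rot: [-0.01, 3.137, 0.004]
wrist_force: [0.6, 11.6, 13.9]
width: -0.004
grip_force: 6.8
```

The 11.6 N reaction shows the pad is against the stop. I'll lift clear and check.

Call:
{"method": "servo_tool", "body": {
  "series": [
    [0,0.005,0.01,0,0,0,1],
    [0,0.005,0.1,0,0,0,1],
    [0,0.005,0.4,0,0,0,1],
    [0,0.005,0.7,0,0,0,1],
    [-0.3,-0.3,1,0,0,0,1],
    [-0.6,-0.6,1,0,0,0,1],
    [-0.8,-0.9,1,0,0,0,1],
    [-0.8,-1,1,0,0,0,1],
    [-0.8,-1,1,0,0,0,1],
    [-0.8,-1,1,0,0,0,1]
  ]
}}

```text
time: 12.9
tool_pos: [0.4473, -0.454, 0.1532]
tcp_rot: [-0.007, 3.141, -0.002]
wrist_force: [-0.1, 0.2, 0.4]
width: -0.0
grip_force: 0.0
```

```bash
python3 - <<'E'
from h import *
snap("top","a6"); print(pad()); snap("side","s6"); print(pad("side"))
im=cv2.imread("pics/a6.png")[180:350,290:510]; cv2.imwrite("pics/crop2.png",cv2.resize(im,None,fx=3,fy=3))
E
```

```text
(0.78, 573.2749633789062, -228.25274658203125, 209.42416381835938, 149.7476348876953, 90.12953691184521)
(0.9, 568.460693359375, -227.55038452148438, 200.62042236328125, 152.36669921875, 90.06801379472017)
```

View pics/crop2.png

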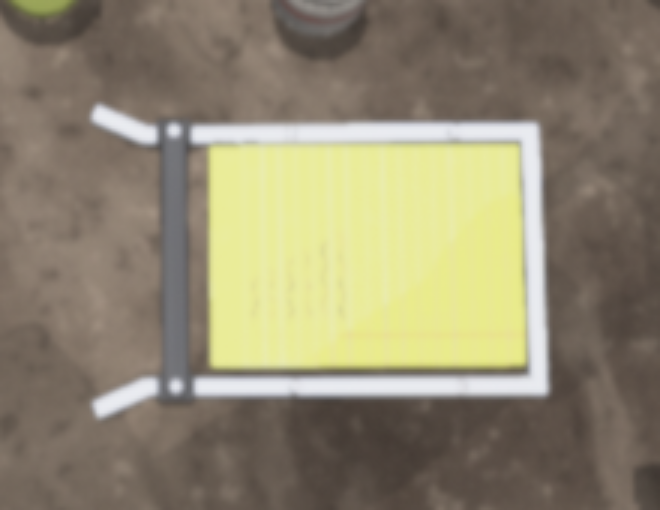

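The pad is seated: its right edge rests against the stop (crop columns 520 to 527), it lies between the rails, and it is fully past the bar. It measures y = -0.228, which is the holder's origin.

```bash
python3 -c "
from workcell import bot
print(bot.finish_job())"
```

```text
the job is handed in; nothing more can be done
None
```

The writing pad is in the holder, flat against the end stop and fully past the crossbar; the jars and cup were not touched, and the job was handed in at about 13 s (no verdict was returned).

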